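# Roll the sprung length gauge scale-up and hold it drawn to its mark

## Robot

A 6-joint arm with a two-finger parallel gripper is mounted at the origin on the work surface. World frame = base frame: x ahead of the robot, y to its left, z up, the work surface at z = 0. Lengths are in m, angles in rad, forces in N, time in s.
With the tool pointing down it reaches from about 0.225 to 0.875 m from the base axis. Payload 3.4 kg.
Tool frame: the origin (TCP) lies midway between the tips of the shut fingers; the grasp point (between the pads) lies 19 mm behind it; y points along the fingers, x is the direction in which the jaws open and shut, and the axes are right-handed (so a half turn about y gives the same grasp; the last joint's range is limited). The gripper opens to 85 mm and grips with 20 to 120 N. Pads are 22 mm wide; open, the fingers measure 114 mm over their backs; the gripper's body (76 mm by 85 mm) begins 54 mm behind the grasp point. The pads swing forward as they close: fully open they stand 13 mm farther back than shut.
Start: joints at [1.09, 0.276, 1.505, -0, 1.361, -0.121], TCP at [0.202, 0.538, 0.231] pointing down, gripper open.
Joint ranges: [-2.89, 2.89], [-0.75, 2.08], [0.22, 2.7], [-1.18, 4.32], [0.11, 2.71], [-2.7, 2.7]. Speed limits (rad/s): [2.57, 2.57, 3.14, 3.14, 3.14, 3.14].

## Interface

Orientations are given as a rotation vector (axis times angle).
In Python, from station import arm gives the robot as it stands.
- The arm moves only by the tool jog_arm, never from a script. Its argument "motion" is a list of rows, each a list of 7 numbers: the shift along the world's x, y, z in mm, then the turn, a rotation vector about the world's x, y, z in degrees, then the opening in per cent of the stroke, from 0 (shut) to 100 (fully open). A call has 1 to 10 rows; each row shifts and turns the pose as measured when the row begins; what a row does not reach is not made up. A row lasts 1/8 s, in which the tool goes at most 62.5 mm and 10.7 degrees, less where a joint would pass 70% of its speed; a pose out of reach is approached as far as the arm can. A call is refused whole if a number of a shift passes 62.5 or a number of a turn 10.7, either way. A call with a gripper value outside its range is refused whole. The fingers move at their own pace and stop on an object; "force" is the grip in N (left out, the last holds). Time passes only in rows, so rows that do not move let the fingers close. It gives the time, the measured TCP pose, the force and the opening at its end, in the units of the state.
- arm.get_obs(): the state, without advancing time (a new reading comes with each control period).
- arm.read_camera(name): name is "scene" or "top" or "wrist"; returns a dict with "pixels" (400x640x3 uint8, red, green, blue), "camera_matrix" (3x3 intrinsics, pixels), "extrinsics" (4x4, takes a point from world to camera coordinates). Camera axes: x right, y up, looking along -z (the intrinsics and any distortion apply to the point x, -y, -z); pixel columns grow to the right and rows downward; lengths in m; the calibration is good to about 2 mm. A picture is of the moment at which its call begins. There is no depth.
- arm.close_job(): hands the job in, once; it reports no verdict.
Trained networks look in the newest picture that a camera, given by its name, has taken for a name from the list of things; names that differ only in an ending like _2 or _b are one class to them, and where a whole thing is asked for, a point or a joint stands for the part that bears it (a point fixed in the world has none). Each returns a list of dicts, best first, with "conf" (0 to 1); they miss things now and then, are a little off and sometimes report something else, mostly with a low value. They report only what shows in the picture. A call takes as long as a camera call. They do not tell look-alikes from the thing itself.
- arm.find_in(label, camera): "rect" ([left, top, right, bottom] in pixels, round what is visible of it).
The state is a dict: "time_s": time; "qpos": joint angles; "qd": joint speeds; "effort": joint torques, N m; "eef_pos": TCP position; "orientation": TCP orientation; "contact_force": force on the tool from outside, world axes, zero at the start; "torque": the same for the moment, N m; "grip_width": finger opening in m.
Only numpy, scipy, OpenCV 4.12 (cv2) and the standard library are available. Lean on these libraries where they do the work, as an engineer would, in place of code of your own. Each camera call takes 0.05 s, during which the arm holds its last target.

## Task

The telescoping length gauge lies on its grey tray with its scale turned down, towards the robot: roll it along the tray, without lifting it off, until the scale on the barrel faces straight up. Then pull its knob straight out along the rod, against the inner spring, until the dark ring mark on the rod stands at the mouth of the barrel (45 mm out), and finish while still gripping the knob and holding it there for the reading, with the barrel resting on the tray. Leave the other parts on the bench where they are.

Things in the scene. Friction and masses are not known exactly. Their poses are not given: they have to be found in the camera images.
- tray: fixed grey tray, 220 mm (its x) by 186 mm (its y), deck 30 mm above the bench; dark rim all round, 8 mm thick, 10 mm above the deck; inside the rims 204 x 170 mm. Origin: centre of its underside, on the bench. x: the way the gauge rolls, about away from the robot; y: the way the rod is pulled; z up. The barrel's mouth end bears on the +y rim while the rod is pulled
- gauge: loose telescoping gauge, 0.4 to 0.65 kg: plain steel barrel 40 mm in diameter, 150 mm long, lying on the deck. Origin: centre of the barrel, on its axis, 50 mm above the bench when on the deck. y: along the axis to the knob; z: out through the middle of the scale (up when done; at the start about 1.9 rad from up, low on the tray's -x side). It rolls and stays where it is left
- scale (a point): middle of the white ruled scale strip (13 x 118 mm) on the barrel, 20 mm from the axis. Rolling the barrel about 38 mm towards the tray's +x from the start brings it on top. A light press on the barrel's top, stroked across, rolls it without slipping: the axis moves half as far as the top
- mouth (a point): centre of the barrel's mouth, 75 mm from the barrel's centre along its y; the steel rod, 12 mm in diameter, comes out here and passes over the rim
- knob (a point): grip point of the knob at the rod's end, on the axis: black round grip 24 mm in diameter, 30 mm long (15 mm either side of this point), with a steel end flange 28 mm in diameter, 4 mm thick, at its outer end. 130 mm from the barrel's centre with the rod home, so outside the tray; the bench lies 50 mm below it
- ring_mark (a point): the dark ring (4 mm wide) round the rod; it is hidden 45 mm inside the mouth with the rod home and reaches the mouth when the rod is 45 mm out
- pull_rod (a joint): how far the rod is drawn out of the barrel, m: 0 home (sprung in), 0.045 at the ring mark, 0.075 end stop. The spring pulls it back with about 3 N at home, 7 N at the mark; the rod does not turn in the barrel
- valve: engine valve, steel, standing on its head: disc 38 mm across, thin stem, 85 mm tall; bystander, leave alone. Origin: centre of its underside
- piston: aluminium piston, 76 mm across, 58 mm tall; bystander, leave alone. Origin: centre of its underside
- gear: dark steel timing gear lying flat, 100 mm across, 34 mm tall at the hub; bystander, leave alone. Origin: centre of its underside
- valve_spring: small steel coil spring standing upright, 32 mm across, 45 mm tall; bystander, leave alone. Origin: centre of its underside
- wrench: flat steel wrench, 190 mm long, lying on the bench; bystander, leave alone. Origin: centre of its underside
- bearing: steel ring, 52 mm across, 16 mm tall; bystander, leave alone. Origin: centre of its underside
- jar: amber glass jar with black cap, 60 mm across, 85 mm tall; bystander, leave alone. Origin: centre of its underside
Things that resemble listed ones, but are neither listed nor needed, are in the scene too. Of the things like the gauge, leave any that is turquoise; of the rest the smaller one is meant.

How it is judged:
On the way, in this order (a step that is already met when the one before it is completed fails the run):
1. the gauge is rolled scale up on the tray, its rod still home (angle between gauge's own z axis and vertical below 0.35 rad and value of joint pull_rod below 0.01 m and height (world z) of gauge below 0.056 m), for 0.3 s.
2. the knob is gripped and drawn out to the ring mark (value of joint pull_rod between 0.04 and 0.05 m and angle between gauge's own z axis and vertical below 0.35 rad and contact force between the fingers and pull_rod above 2 N), for 0.4 s.
At the end, for the whole second after the job is handed in: the scale faces up within 0.35 rad (20 degrees); the rod is out 45 mm within 5 mm, still, held by the fingers with more than 2 N and by nothing else; the barrel lies still on the tray deck (axis 46 to 56 mm above the bench), along the tray's y within 0.17 rad (all of step 2 and linear speed of gauge below 0.01 m/s and velocity of joint pull_rod between -0.01 and 0.01 m/s and contact force between pull_rod and tray below 0.5 N and height (world z) of gauge between 0.046 and 0.056 m and angle between the y axis of gauge and the y axis of tray, either way round below 0.17 rad); the arm keeps its last pose, push and grip.
It fails at once if the gauge is lifted off the tray (height (world z) of gauge above 0.066 m).
It fails at once if another part on the bench is moved more than 30 mm (distance of any of valve, piston, gear, valve_spring, wrench, bearing, jar from where it was at the start of the episode above 0.03 m).
It also fails if it takes over 58 s, if anything falls off the work surface, if the arm or the gripper's body presses on something with over 40 N, if the wrist force passes 120 N, or if a joint passes its speed limit or range.

## Working session

There is one attempt and no reset: what is moved stays moved. The work goes in short steps, Python scripts to look and compute and a tool call to move; the robot and the scene stay as the last step left them, time stands still between calls to the robot, and variables do not carry over. Pictures are saved under pics/ and viewed, and the job is handed in when it is done.

Besides the shell and the picture viewer there is one more tool, called after "Request:" as a command line: name --pt "numbers of a row" for each row, then --argument value for the rest. jog_arm: Moves the arm, as the interface text tells. Its arguments: {"type":"object","properties":{"motion":{"type":"array"},"force":{"type":"number"}},"required":["motion"]}

```bash
mkdir -p pics; ls; python3 - <<'E'
from station import arm
import cv2,numpy as np
for n in ["scene","top"]:
    r=arm.read_camera(n); cv2.imwrite(f"pics/{n}0.png",r["pixels"][:,:,::-1]); print(n,r["camera_matrix"],r["extrinsics"])
    np.savez(f"{n}0.npz",**r)
    for l in ["gauge","tray","knob","scale","mouth"]:
        print(l,arm.find_in(l,n))
print(arm.get_obs())
E
```

```text
pics
scene [[368.74647558   0.         325.56366132]
 [  0.         368.74647558 202.12075908]
 [  0.           0.           1.        ]] [[ 7.58577169e-03  9.99954608e-01 -5.76524761e-03 -8.54137532e-02]
 [-7.08177359e-01  9.44260050e-03  7.05971434e-01  3.16464605e-01]
 [ 7.05993828e-01 -1.27252029e-03  7.08216842e-01 -1.31535841e+00]
 [ 0.00000000e+00  0.00000000e+00  0.00000000e+00  1.00000000e+00]]
gauge [{'rect': [446.5, 134.2, 463.6, 189.5], 'conf': 0.91}, {'rect': [191.2, 122.7, 224.3, 194.2], 'conf': 0.82}, {'rect': [243.8, 200.3, 334.2, 216.7], 'conf': 0.62}]
tray [{'rect': [233.1, 184.2, 312.7, 263.2], 'conf': 0.95}]
knob [{'rect': [305.9, 202.1, 335.1, 211.0], 'conf': 0.77}, {'rect': [191.8, 160.3, 204.1, 192.5], 'conf': 0.68}, {'rect': [448.0, 134.1, 455.3, 144.7], 'conf': 0.68}, {'rect': [157.8, 226.6, 199.2, 268.6], 'conf': 0.27}]
scale [{'rect': [243.9, 197.2, 337.2, 215.8], 'conf': 0.93}, {'rect': [189.7, 118.7, 221.8, 192.9], 'conf': 0.68}, {'rect': [446.0, 133.1, 465.0, 192.3], 'conf': 0.65}]
mouth [{'rect': [240.7, 200.3, 332.5, 217.5], 'conf': 0.94}, {'rect': [19
[... 1245 characters left out ...]
397.1, 198.3], 'conf': 0.79}]
{'time_s': 0.6, 'qpos': array([ 1.08998478e+00,  2.75859919e-01,  1.50487636e+00,  9.37545085e-06,
        1.36071168e+00, -1.21019263e-01]), 'qd': array([ 5.41831855e-04, -8.82057441e-04, -7.78398209e-04,  7.52061607e-06,
       -1.05963194e-03, -1.15898094e-04]), 'effort': array([ 1.73920092e-03, -4.16382265e+01, -2.45988536e+01,  3.64919060e-05,
        2.18819214e-04,  8.65507047e-06]), 'eef_pos': array([0.2024755 , 0.53821137, 0.23136033]), 'orientation': array([-1.358125  , -0.94029815,  0.94009369]), 'contact_force': array([ 0.02486054,  1.25372789, -0.5873285 ]), 'torque': array([-0.02008369,  0.01750629, -0.03305704]), 'grip_width': 0.08551879117232139}
```

View pics/scene0.png

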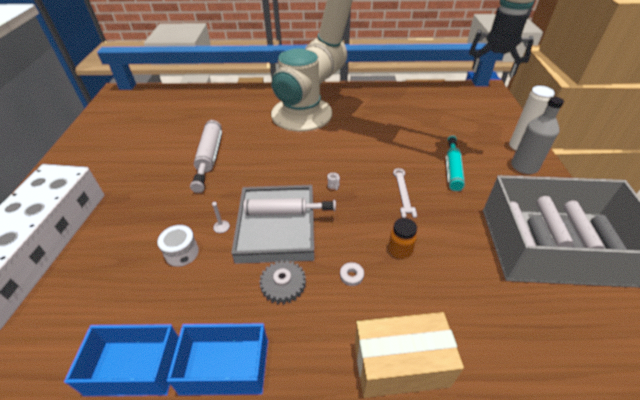

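View pics/top0.png

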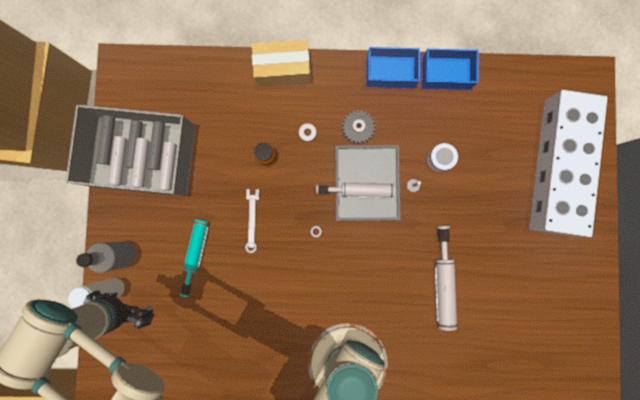

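```bash
python3 - <<'E'
import cv2
t=cv2.imread("pics/top0.png")[135:235,300:420]
s=cv2.imread("pics/scene0.png")[175:270,225:345]
cv2.imwrite("pics/topc.png",cv2.resize(t,None,fx=6,fy=6,interpolation=cv2.INTER_CUBIC))
cv2.imwrite("pics/scenec.png",cv2.resize(s,None,fx=6,fy=6,interpolation=cv2.INTER_CUBIC))
E
```

```text
(no output)
```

View pics/topc.png

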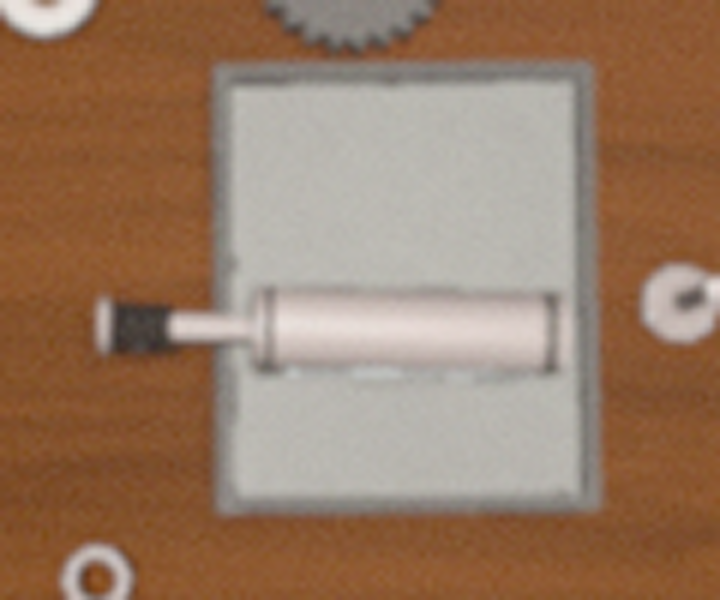

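View pics/scenec.png

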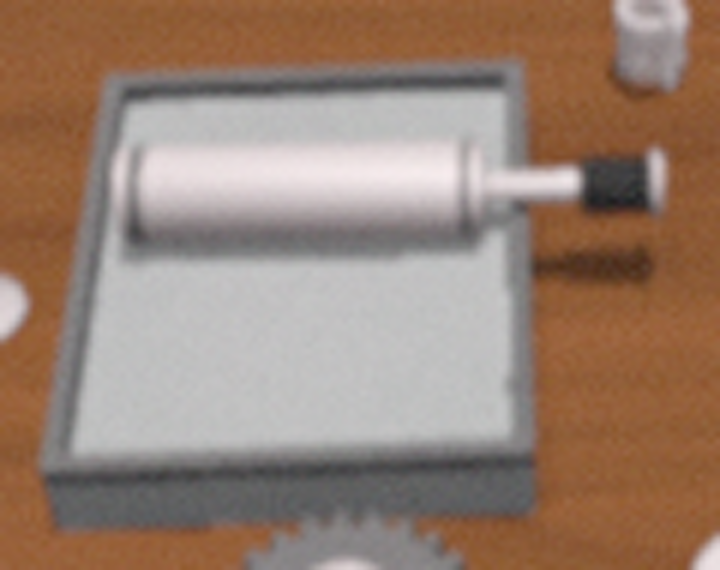

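The steel gauge on the tray (top px 357,190) fits. The one at (446,280) is larger and off the tray, and the one at (195,258) is turquoise. The enlarged crop confirms the choice: knob to the left (+y), scale hidden on the robot's side.

```bash
cat > h.py <<'E'
import numpy as np, cv2
def bp(r,u,v,z):
    K=r["camera_matrix"];E=r["extrinsics"];R=E[:3,:3];t=E[:3,3]
    d=np.linalg.inv(K)@np.array([u,v,1.]); d=R.T@np.array([d[0],-d[1],-d[2]]); c=-R.T@t
    return c+d*(z-c[2])/d[2]
def pj(r,p):
    c=r["extrinsics"][:3,:3]@np.asarray(p)+r["extrinsics"][:3,3]; q=r["camera_matrix"]@np.array([c[0],-c[1],-c[2]]); return q[:2]/q[2]
E
python3 - <<'E'
from h import *
r=np.load("top0.npz"); f=lambda u,v,z:np.round(bp(r,300+u/6-.4,135+v/6-.4,z)*1000,1)
for p in [(216,62),(592,62),(216,512),(600,512)]: print("rim",f(*p,.04))
for p in [(258,330),(566,332),(264,290),(264,370),(556,292),(556,370),(140,328),(100,326),(112,326),(168,326)]: print("g",f(*p,.05))
s=np.load("scene0.npz"); f=lambda u,v,z:np.round(bp(s,225+u/6-.4,175+v/6-.4,z)*1000,1)
for p in [(106,75),(524,62),(535,465),(43,468)]: print("rim",f(*p,.04))
for p in [(122,190),(478,187),(583,184),(648,181),(615,182)]: print("g",f(*p,.05))
# bystanders
for n,u,v,z in [("vspring",316,231,.04),("gear",359,126,.03),("valve",413,185,.0),("jar",265,153,.08),("wrench",252,220,.0),("piston",443,157,.05),("bearing",307,131,.01)]: print(n,np.round(bp(r,u,v,z)*1000))
from scipy.spatial.transform import Rotation as R
print(R.from_rotvec([-1.358125  , -0.94029815,  0.94009369]).as_matrix())
E
```

```text
rim [641.2  52.   40. ]
rim [ 646.4 -132.6   40. ]
rim [420.3  46.   40. ]
rim [ 425.7 -140.4   40. ]
g [508.8  28.3  50. ]
g [ 512.1 -120.7   50. ]
g [528.3  25.9  50. ]
g [489.4  24.9  50. ]
g [ 531.4 -115.5   50. ]
g [ 493.5 -116.2   50. ]
g [508.1  85.5  50. ]
g [508.5 104.9  50. ]
g [508.7  99.1  50. ]
g [509.5  72.   50. ]
rim [ 428.3 -140.    40. ]
rim [422.3  45.9  40. ]
rim [646.5  54.2  40. ]
rim [ 645.6 -130.6   40. ]
g [ 509.7 -119.3   50. ]
g [509.9  28.7  50. ]
g [508.8  72.4  50. ]
g [507.4  99.4  50. ]
g [507.8  85.7  50. ]
vspring [386. 102.  40.]
gear [702. -16.  30.]
valve [ 533. -186.    0.]
jar [605. 254.  80.]
wrench [413. 297.   0.]
piston [ 613. -262.   50.]
bearing [687. 139.  10.]
[[ 3.52081654e-01  5.87935806e-05 -9.35969287e-01]
 [ 9.35969277e-01  1.32533335e-04  3.52081659e-01]
 [ 1.44747272e-04 -9.99999989e-01 -8.36642945e-06]]
```

Request:
jog_arm --pt "28 -56 0 0 0 2.2 50" --pt "28 -56 0 0 0 2.2 50" --pt "28 -56 0 0 0 2.2 50" --pt "28 -56 0 0 0 2.2 50" --pt "28 -56 0 0 0 2.2 50" --pt "28 -56 0 0 0 2.2 50" --pt "28 -56 0 0 0 2.2 50" --pt "28 -56 0 0 0 2.2 50" --pt "28 -56 0 0 0 2.2 50" --pt "28 -56 0 0 0 2.2 50" --force 30

```text
time_s: 1.85
eef_pos: [0.4819, -0.021, 0.2335]
orientation: [-1.19, -1.254, 1.233]
contact_force: [1.3, 0.5, 0.6]
grip_width: 0.0425
```

Request:
jog_arm --pt "11 -13 -40 0 0 0 50" --pt "10 -12 -40 0 0 0 50" --pt "0 0 -25 0 0 0 50" --pt "0 0 0 0 0 0 50"

```text
time_s: 2.35
eef_pos: [0.507, -0.053, 0.1268]
orientation: [-1.2, -1.251, 1.226]
contact_force: [0.1, 1.1, -0.2]
grip_width: 0.0425
```

```bash
cat > st.py <<'E'
from station import arm
from scipy.spatial.transform import Rotation as R
import numpy as np
o=arm.get_obs(); M=R.from_rotvec(o["orientation"]).as_matrix()
print(o["time_s"],np.round(o["eef_pos"]*1000,1),"yaw",np.degrees(np.arctan2(M[1,0],M[0,0])).round(2),"y",M[:,1].round(3),"F",o["contact_force"].round(2),"T",o["torque"].round(2),"w",o["grip_width"].round(4),"q",o["qpos"].round(2))
E
python3 st.py; python3 - <<'E'
from h import *
from station import arm
r=arm.read_camera("wrist"); cv2.imwrite("pics/w1.png",r["pixels"][:,:,::-1])
r=arm.read_camera("scene"); cv2.imwrite("pics/s1.png",cv2.resize(r["pixels"][150:280,200:380,::-1],None,fx=4,fy=4))
E
```

```text
Traceback (most recent call last):
  File "st.py", line 5, in <module>
    print(o["time_s"],np.round(o["eef_pos"]*1000,1),"yaw",np.degrees(np.arctan2(M[1,0],M[0,0])).round(2),"y",M[:,1].round(3),"F",o["contact_force"].round(2),"T",o["torque"].round(2),"w",o["grip_width"].round(4),"q",o["qpos"].round(2))
                                                                                                                                                                                          ^^^^^^^^^^^^^^^^^^^^^
AttributeError: 'float' object has no attribute 'round'
```

View pics/w1.png

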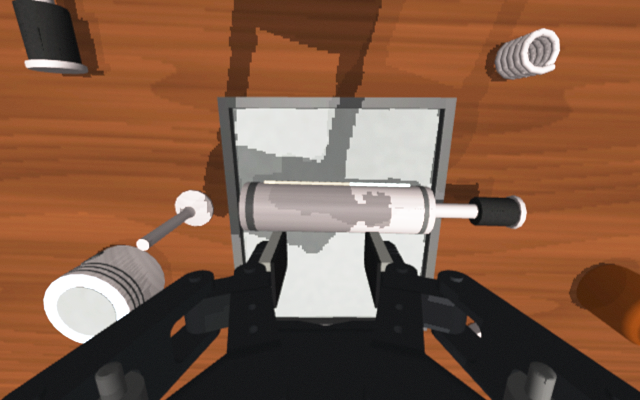

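View pics/s1.png

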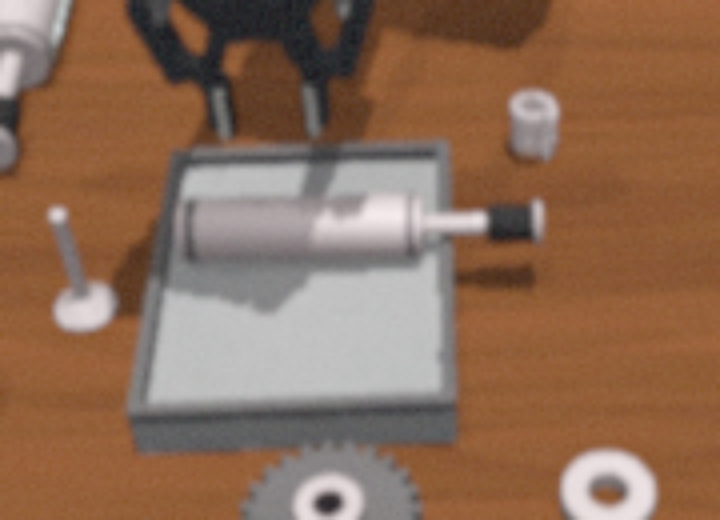

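```bash
sed -i 's/o\["grip_width"\].round(4)/round(o["grip_width"],4)/' st.py; python3 st.py; python3 - <<'E'
from h import *
r=np.load("scene0.npz")
for z in (.127,.132,.137):
  for y in (-.053-.021,-.053+.021): print(z,(pj(r,[.507,y,z])-[200,150])*4)
E
```

```text
2.45 [508.9 -53.1 129.1] yaw 92.21 y [ 0.021  0.003 -1.   ] F [-0.25 -0.76  0.66] T [-0.02  0.02  0.03] w 0.0427 q [-0.25  0.25  1.81  0.01  1.06 -1.86]
0.127 [236.47172978 129.61656471]
0.127 [307.90161298 128.94706413]
0.132 [235.33300372 123.26613222]
0.132 [307.05574696 122.59428024]
0.137 [234.18490342 116.86342162]
0.137 [306.20291802 116.18920215]
```

Request:
jog_arm --pt "-5 6 -20 0 1.2 -1.2 50" --pt "0 1 -20 0 0 0 50" --pt "0 0 -5 0 0 0 50" --pt "0 0 0 0 0 0 50"

```text
time_s: 2.95
eef_pos: [0.5053, -0.0445, 0.085]
orientation: [-1.204, -1.226, 1.218]
contact_force: [0.4, -0.3, 0.3]
grip_width: 0.0427
```

```bash
python3 st.py
```

```text
2.95 [505.3 -44.5  85. ] yaw 90.95 y [ 0.005  0.002 -1.   ] F [ 0.39 -0.32  0.3 ] T [ 0.02 -0.    0.02] w 0.0427 q [-0.23  0.3   1.87  0.    0.96 -1.82]
```

Request:
jog_arm --pt "0 0 -6 0 0 0 50" --pt "0 0 -3 0 0 0 50"

```text
time_s: 3.2
eef_pos: [0.5061, -0.0445, 0.0767]
orientation: [-1.206, -1.227, 1.217]
contact_force: [-1.2, 0.6, -0.5]
grip_width: 0.0426
```

Request:
jog_arm --pt "0 0 -3 0 0 0 50"

```text
time_s: 3.32
eef_pos: [0.5064, -0.0445, 0.0737]
orientation: [-1.206, -1.228, 1.217]
contact_force: [-0.7, -0.5, -0.2]
grip_width: 0.0424
```

Request:
jog_arm --pt "0 0 -3 0 0 0 50"

```text
time_s: 3.45
eef_pos: [0.5064, -0.0446, 0.0706]
orientation: [-1.207, -1.228, 1.217]
contact_force: [0.2, -0.8, 0.3]
grip_width: 0.0428
```

Request:
jog_arm --pt "0 0 -2 0 0 0 50"

```text
time_s: 3.58
eef_pos: [0.5064, -0.0446, 0.0685]
orientation: [-1.207, -1.228, 1.217]
contact_force: [-0.1, -0.6, 0.1]
grip_width: 0.0428
```

Request:
jog_arm --pt "0 0 -2 0 0 0 50"

```text
time_s: 3.7
eef_pos: [0.508, -0.0447, 0.0678]
orientation: [-1.209, -1.23, 1.215]
contact_force: [-1.1, 2.2, 16.8]
grip_width: 0.0425
```

Request:
jog_arm --pt "0 0 -2 0 0 0 50"

```text
time_s: 3.82
eef_pos: [0.5103, -0.0447, 0.0679]
orientation: [-1.214, -1.233, 1.212]
contact_force: [-0.5, 2.6, 13.3]
grip_width: 0.0426
```

Request:
jog_arm --pt "6 0 -1 0 0 0 50" --pt "6 0 -1 0 0 0 50"

```text
time_s: 4.08
eef_pos: [0.5243, -0.0444, 0.0681]
orientation: [-1.217, -1.237, 1.209]
contact_force: [0.5, 1.6, 6.6]
grip_width: 0.0425
```

```bash
python3 st.py
```

```text
4.075 [524.3 -44.4  68.1] yaw 90.86 y [ 0.022  0.001 -1.   ] F [0.54 1.59 6.64] T [0.18 0.06 0.04] w 0.0425 q [-0.22  0.34  1.86  0.01  0.92 -1.81]
```

Request:
jog_arm --pt "6 0 -1 0 0.6 0 50" --pt "6 0 -1 0 0.6 0 50"

```text
time_s: 4.32
eef_pos: [0.5382, -0.0443, 0.0676]
orientation: [-1.204, -1.223, 1.217]
contact_force: [0.2, 0.7, 3.8]
grip_width: 0.0426
```

```bash
python3 st.py;  python3 - <<'E'
from h import *
from station import arm
r=arm.read_camera("top"); cv2.imwrite("pics/t2.png",cv2.resize(r["pixels"][130:240,290:430,::-1],None,fx=5,fy=5))
E
```

```text
4.325 [538.2 -44.3  67.6] yaw 90.83 y [ 0.004  0.001 -1.   ] F [0.17 0.66 3.83] T [ 0.14 -0.03  0.  ] w 0.0426 q [-0.21  0.37  1.82  0.    0.95 -1.8 ]
```

View pics/t2.png

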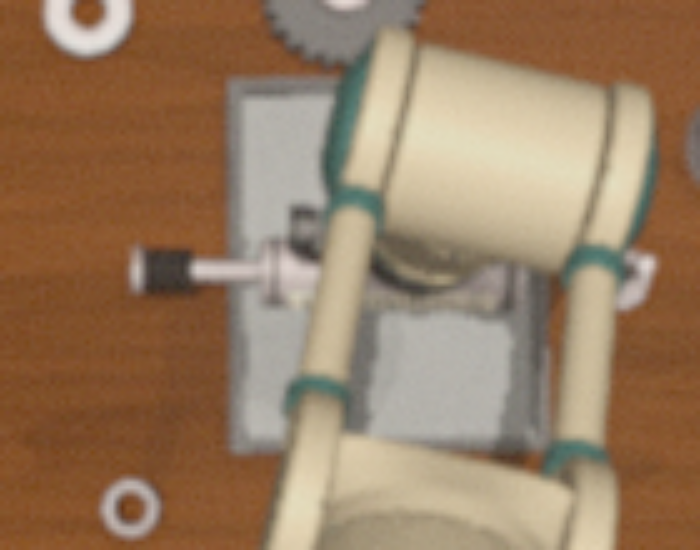

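```bash
python3 - <<'E'
from h import *
r=np.load("top0.npz");print(bp(r,323.2,183.8,.05))
E
```

```text
[0.52409091 0.08520548 0.05      ]
```

Request:
jog_arm --pt "0 0 12 0 0 0 50" --pt "-20 0 0 0 0 0 50" --pt "0 0 -4 0 0 0 50" --pt "0 0 -4 0 0 0 50"

```text
time_s: 4.88
eef_pos: [0.5192, -0.045, 0.0717]
orientation: [-1.205, -1.223, 1.218]
contact_force: [1.2, -0.7, 0.5]
grip_width: 0.0429
```

Request:
jog_arm --pt "0 0 -3 0 0 0 50"

```text
time_s: 5.0
eef_pos: [0.5196, -0.0451, 0.0683]
orientation: [-1.205, -1.223, 1.218]
contact_force: [-0.0, 0.2, 0.3]
grip_width: 0.043
```

Request:
jog_arm --pt "0 0 -1.5 0 0 0 50"

```text
time_s: 5.12
eef_pos: [0.5214, -0.0452, 0.0679]
orientation: [-1.208, -1.225, 1.216]
contact_force: [-0.1, 2.1, 14.6]
grip_width: 0.0423
```

Request:
jog_arm --pt "6 0 -1 0 0.3 0 50" --pt "6 0 -1 0 0.3 0 50" --pt "6 0 -1 0 0.3 0 50"

```text
time_s: 5.5
eef_pos: [0.5441, -0.0448, 0.068]
orientation: [-1.202, -1.219, 1.219]
contact_force: [1.0, 1.6, 5.6]
grip_width: 0.0424
```

```bash
python3 st.py
```

```text
5.5 [544.1 -44.8  68. ] yaw 90.79 y [-0.  0. -1.] F [1.   1.6  5.55] T [0.18 0.06 0.01] w 0.0424 q [-0.21  0.37  1.8   0.    0.96 -1.79]
```

Request:
jog_arm --pt "6 0 -1 0 0 0 50" --pt "0 0 12 0 0 0 50" --pt "-20 0 30 0 0 0 50" --pt "-50 0 30 0 0 0 50" --pt "0 0 0 0 0 0 50"

```text
time_s: 6.12
eef_pos: [0.4802, -0.0451, 0.1417]
orientation: [-1.202, -1.22, 1.22]
contact_force: [1.0, -0.5, -0.1]
grip_width: 0.0425
```

```bash
python3 st.py;  python3 - <<'E'
from h import *
from station import arm
for n,(a,b,c,d) in dict(top=(130,240,290,430),scene=(170,280,220,360)).items():
  r=arm.read_camera(n); cv2.imwrite(f"pics/{n}3.png",cv2.resize(r["pixels"][a:b,c:d,::-1],None,fx=5,fy=5,interpolation=cv2.INTER_CUBIC))
r=arm.read_camera("wrist");cv2.imwrite("pics/w3.png",r["pixels"][:,:,::-1]);np.savez("w3.npz",**r)
E
```

```text
6.125 [480.2 -45.1 141.7] yaw 90.83 y [-0. -0. -1.] F [ 1.02 -0.51 -0.12] T [ 0.    0.01 -0.  ] w 0.0425 q [-0.24  0.21  1.84 -0.    1.09 -1.82]
```

View pics/top3.png

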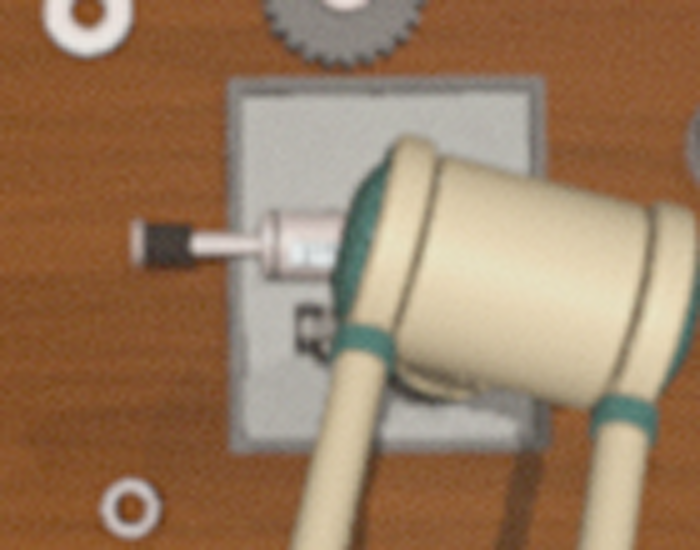

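View pics/scene3.png

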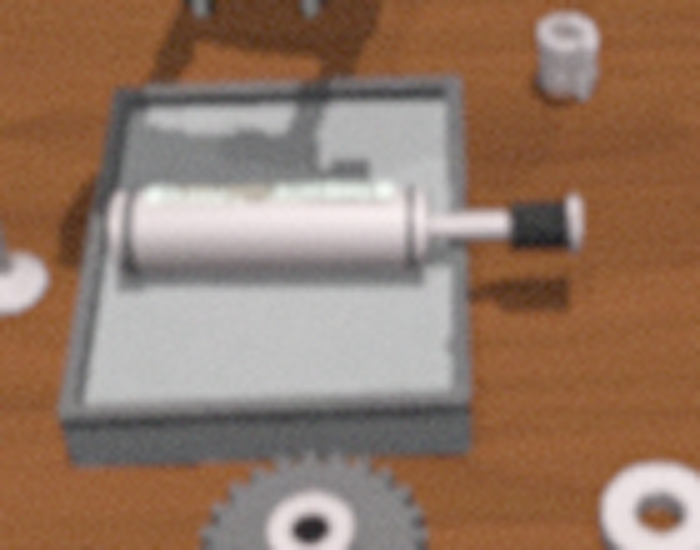

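View pics/w3.png

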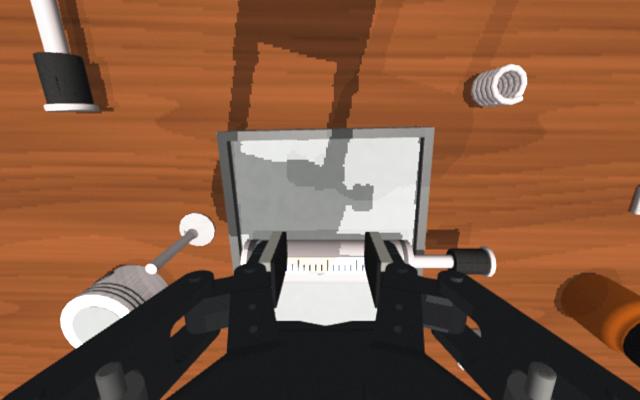

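```bash
cat > ov.py <<'E'
from h import *
import sys
def go(r,box,s,out,kx,phis,yc,dx=-0.016):
    # kx: axis x at barrel centre; axis dir
    a,b,c,d=box; im=cv2.resize(r["pixels"][a:b,c:d,::-1],None,fx=s,fy=s,interpolation=cv2.INTER_CUBIC).copy()
    ax=np.array([dx,1,0]);ax/=np.linalg.norm(ax); X=np.array([ax[1],-ax[0],0])
    C=np.array([kx,yc,.05])
    def L(p,q,col):
        P=[tuple(((pj(r,v)-[c,a]+.5)*s-.5).astype(int).tolist()) for v in (p,q)]; cv2.line(im,*P,col,1)
    cols=[(0,0,255),(0,200,0),(255,0,0)]
    for phi,col in zip(phis,cols):
        for e in (-.325,.325):
            t=phi+e; off=.02*(np.sin(t)*X+np.array([0,0,np.cos(t)]))
            L(C+off-ax*.059,C+off+ax*.059,col)
    cv2.imwrite(out,im)
E
python3 - <<'E'
from h import *
from ov import go
from station import arm
T=np.load("top0.npz")
for p in [(162,244),(266,246)]: print(bp(T,290+p[0]/5-.4,130+p[1]/5-.4,.05))
E
```

```text
[0.5397799  0.08915894 0.05      ]
[0.54034291 0.02857234 0.05      ]
```

```bash
python3 - <<'E'
from h import *
from ov import go
from station import arm
r=arm.read_camera("scene"); go(r,(195,230,230,345),6,"pics/os.png",.541,[-.35,-.1],-.046)
w=np.load("w3.npz"); go(w,(200,300,200,460),3,"pics/ow.png",.541,[-.35,-.1],-.046)
E
```

```text
(no output)
```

View pics/os.png

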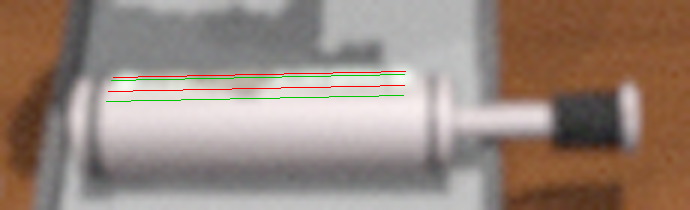

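View pics/ow.png

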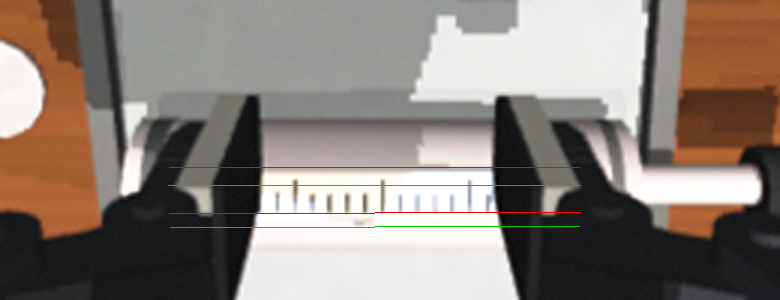

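```bash
python3 - <<'E'
from h import *
w=np.load("w3.npz");p=w["pixels"].astype(float)
for v in range(236,286): print(v,p[v,289:352].mean(0).round(),p[v,342:352].mean(0).round())
C=np.array([.541,-.046,.05])
for ph in np.arange(-1.2,1.2,.1):
  print(ph.round(2),[pj(w,C+.02*np.array([np.sin(t),0,np.cos(t)]))[1].round(1) for t in (ph,ph-.325,ph+.325)])
E
```

```text
236 [134. 136. 133.] [135. 138. 135.]
237 [135. 137. 134.] [136. 138. 135.]
238 [134. 136. 133.] [135. 137. 134.]
239 [116. 115. 113.] [117. 116. 114.]
240 [97. 91. 90.] [96. 91. 90.]
241 [108. 100. 100.] [109. 102. 101.]
242 [121. 113. 112.] [129. 120. 119.]
243 [133. 124. 122.] [148. 137. 136.]
244 [145. 135. 133.] [169. 157. 155.]
245 [156. 145. 143.] [185. 174. 171.]
246 [162. 151. 149.] [198. 186. 183.]
247 [167. 156. 154.] [207. 195. 193.]
248 [173. 162. 160.] [216. 204. 201.]
249 [179. 168. 165.] [225. 212. 209.]
250 [183. 172. 170.] [231. 220. 217.]
251 [187. 176. 174.] [235. 227. 225.]
252 [191. 180. 178.] [239. 231. 229.]
253 [195. 184. 181.] [243. 235. 234.]
254 [196. 184. 182.] [234. 223. 220.]
255 [191. 178. 176.] [199. 186. 184.]
256 [185. 174. 170.] [185. 176. 176.]
257 [232. 225. 212.] [242. 246. 251.]
258 [253. 251. 244.] [255. 255. 255.]
259 [254. 252. 247.] [255. 255. 255.]
260 [249. 248. 242.] [255. 255. 255.]
261 [248. 247. 241.] [255. 255. 255.]
262 [249. 247. 241.] [255. 255. 255.]
263 [249. 247. 241.] [255. 255. 255.]
264 [245. 242. 235.] [253. 254. 255.]
265 
[... 1593 characters left out ...]
np.float64(277.0)]
0.1 [np.float64(273.1), np.float64(266.2), np.float64(278.4)]
0.2 [np.float64(275.0), np.float64(268.4), np.float64(279.7)]
0.3 [np.float64(276.6), np.float64(270.6), np.float64(280.6)]
0.4 [np.float64(278.1), np.float64(272.6), np.float64(281.4)]
0.5 [np.float64(279.4), np.float64(274.5), np.float64(281.9)]
0.6 [np.float64(280.4), np.float64(276.2), np.float64(282.2)]
0.7 [np.float64(281.2), np.float64(277.8), np.float64(282.3)]
0.8 [np.float64(281.8), np.float64(279.1), np.float64(282.1)]
0.9 [np.float64(282.2), np.float64(280.2), np.float64(281.7)]
1.0 [np.float64(282.3), np.float64(281.1), np.float64(281.1)]
1.1 [np.float64(282.2), np.float64(281.7), np.float64(280.3)]
```

Request:
jog_arm --pt "50 0 -30 0 0 0 50" --pt "5 0 -30 0 0 0 50" --pt "0 0 -8 0 0 0 50" --pt "0 0 -2 0 0 0 50"

```text
time_s: 6.82
eef_pos: [0.5448, -0.0458, 0.0678]
orientation: [-1.205, -1.223, 1.218]
contact_force: [-0.4, 2.3, 26.8]
grip_width: 0.0432
```

Request:
jog_arm --pt "0 0 -1.5 0 0 0 50"

```text
time_s: 6.95
eef_pos: [0.5468, -0.0457, 0.068]
orientation: [-1.208, -1.225, 1.216]
contact_force: [-0.6, 1.1, 8.3]
grip_width: 0.0426
```

Request:
jog_arm --pt "5 0 -1 0 0.5 0 50" --pt "0 0 12 0 0 0 50" --pt "-20 0 30 0 0 0 50" --pt "-50 0 30 0 0 0 50" --pt "0 0 0 0 0 0 50"

```text
time_s: 7.58
eef_pos: [0.4814, -0.0461, 0.1437]
orientation: [-1.203, -1.22, 1.221]
contact_force: [-0.1, -0.1, -0.1]
grip_width: 0.0425
```

```bash
python3 st.py;  python3 - <<'E'
from h import *
from station import arm
t=arm.read_camera("top"); cv2.imwrite(f"pics/top4.png",cv2.resize(t["pixels"][130:240,290:430,::-1],None,fx=5,fy=5,interpolation=cv2.INTER_CUBIC))
w=arm.read_camera("wrist");cv2.imwrite("pics/w4.png",cv2.resize(w["pixels"][200:320,180:460,::-1],None,fx=2.8,fy=2.8));np.savez("w4.npz",**w)
p=w["pixels"].astype(float)
for v in range(240,296): print(v,p[v,342:352].mean(0).round(),end=' ')
C=np.array([.546,-.046,.05])
for ph in np.arange(-.5,.5,.1):
  print(ph.round(2),[float(pj(w,C+.02*np.array([np.sin(t),0,np.cos(t)]))[1].round(1)) for t in (ph,ph-.325,ph+.325)])
print([float(pj(w,C+.02*np.array([np.sin(t),0,np.cos(t)]))[1].round(1)) for t in (-1.7,-1.6,-1.5,-1.4,.8,.9,1,1.1)])
E
```

```text
7.575 [481.4 -46.1 143.7] yaw 90.87 y [ 0.001 -0.001 -1.   ] F [-0.09 -0.06 -0.06] T [ 0.03 -0.01 -0.02] w 0.0425 q [-0.24  0.21  1.83 -0.    1.1  -1.82]
240 [137. 139. 136.] 241 [133. 135. 132.] 242 [134. 136. 133.] 243 [134. 136. 133.] 244 [126. 127. 124.] 245 [108. 105. 102.] 246 [102.  96.  94.] 247 [115. 107. 106.] 248 [133. 123. 122.] 249 [148. 138. 136.] 250 [163. 152. 150.] 251 [179. 167. 166.] 252 [195. 182. 180.] 253 [206. 193. 190.] 254 [216. 202. 200.] 255 [226. 212. 210.] 256 [233. 224. 222.] 257 [239. 232. 230.] 258 [243. 236. 234.] 259 [244. 238. 236.] 260 [246. 239. 238.] 261 [247. 241. 240.] 262 [249. 244. 242.] 263 [250. 246. 245.] 264 [252. 248. 247.] 265 [253. 250. 249.] 266 [253. 251. 250.] 267 [254. 252. 252.] 268 [254. 253. 252.] 269 [254. 253. 253.] 270 [255. 254. 254.] 271 [250. 245. 242.] 272 [223. 220. 214.] 273 [254. 255. 255.] 274 [255. 255. 255.] 275 [255. 255. 255.] 276 [255. 255. 255.] 277 [255. 255. 255.] 278 [255. 255. 255.] 279 [232. 235. 235.] 280 [223. 224. 222.] 281 [224. 224. 222.] 282 [225. 226. 223.] 283 [231. 233. 232.] 284 [250. 252. 253.] 285 [254. 255. 255.] 286 [251. 249. 249.] 287 [243. 236. 234.] 288 [238. 234. 231.] 289 [237. 237. 235.] 290 [236. 238. 235.] 291 [236. 238. 234.] 292 [237. 237. 235.] 293 [237. 237. 235.] 294 [237. 237. 236.] 295 [238. 238. 236.] -0.5 [262.7, 255.3, 270.2]
-0.4 [265.0, 257.5, 272.4]
-0.3 [267.4, 259.8, 274.4]
-0.2 [269.7, 262.1, 276.4]
-0.1 [271.8, 264.5, 278.1]
-0.0 [273.9, 266.8, 279.7]
0.1 [275.9, 269.1, 281.1]
0.2 [277.7, 271.3, 282.3]
0.3 [279.3, 273.4, 283.2]
0.4 [280.8, 275.4, 284.0]
[242.1, 242.9, 243.8, 245.0, 284.4, 284.7, 284.8, 284.7]
```

View pics/w4.png

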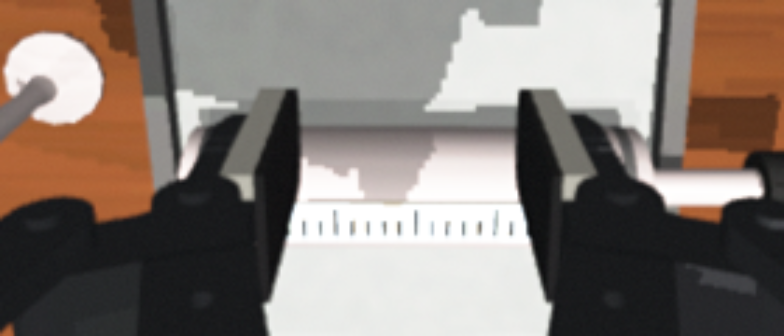

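View pics/top4.png

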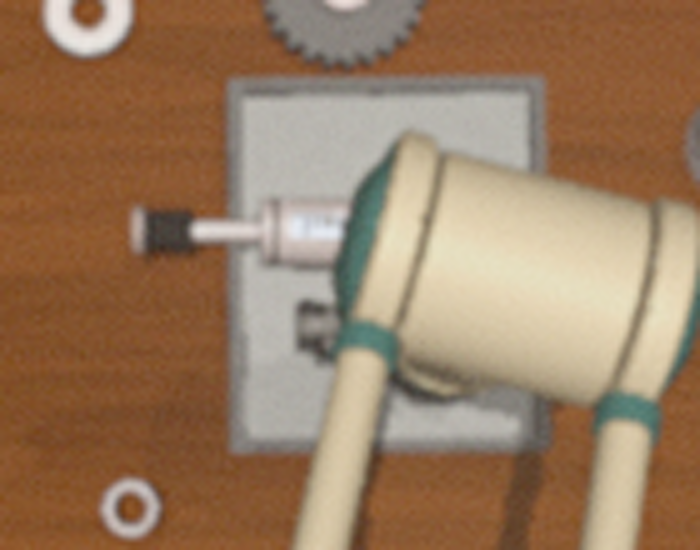

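```bash
python3 - <<'E'
from h import *
T=np.load("top0.npz")
for p in [(147,231),(170,231),(192,231),(266,233)]: print(bp(T,290+p[0]/5-.4,130+p[1]/5-.4,.05))
E
```

```text
[0.54714156 0.09812182 0.05      ]
[0.54752469 0.08472041 0.05      ]
[0.54789112 0.07190315 0.05      ]
[0.54795216 0.02877073 0.05      ]
```

Request:
jog_arm --pt "7 14 0 0 0 -10 75" --pt "7 14 0 0 0 -10 75" --pt "7 14 0 0 0 -10 75" --pt "7 14 0 0 0 -10 75" --pt "7 14 0 0 0 -10 75" --pt "7 14 0 0 0 -10 75" --pt "7 14 0 0 0 -10 75" --pt "7 14 0 0 0 -10 75" --pt "7 14 0 0 0 -10 75" --pt "0 0 0 0 0 0 75"

```text
time_s: 8.93
eef_pos: [0.558, 0.0837, 0.1339]
orientation: [-1.57, 0.033, -0.022]
contact_force: [0.1, -0.4, 0.3]
grip_width: 0.0642
```

```bash
python3 st.py;  python3 - <<'E'
from h import *
from station import arm
for n,(a,b,c,d) in dict(top=(130,240,290,430),scene=(170,280,220,360)).items():
  r=arm.read_camera(n); cv2.imwrite(f"pics/{n}5.png",cv2.resize(r["pixels"][a:b,c:d,::-1],None,fx=5,fy=5,interpolation=cv2.INTER_CUBIC)); np.savez(n+"5.npz",**r)
r=arm.read_camera("wrist");cv2.imwrite("pics/w5.png",r["pixels"][:,:,::-1]);np.savez("w5.npz",**r)
E
```

```text
8.925 [558.   83.7 133.9] yaw -2.01 y [-0.007  0.001 -1.   ] F [ 0.06 -0.35  0.35] T [-0.04 -0.    0.05] w 0.0642 q [0.02 0.33 1.67 0.   1.14 0.06]
```

View pics/scene5.png

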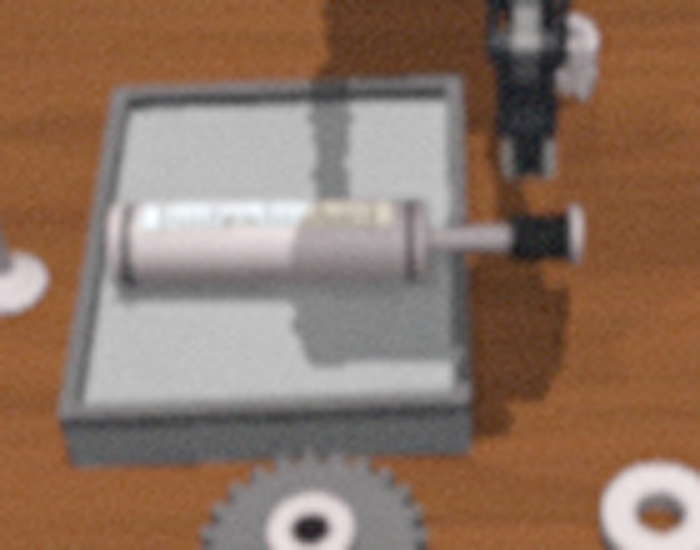

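View pics/w5.png

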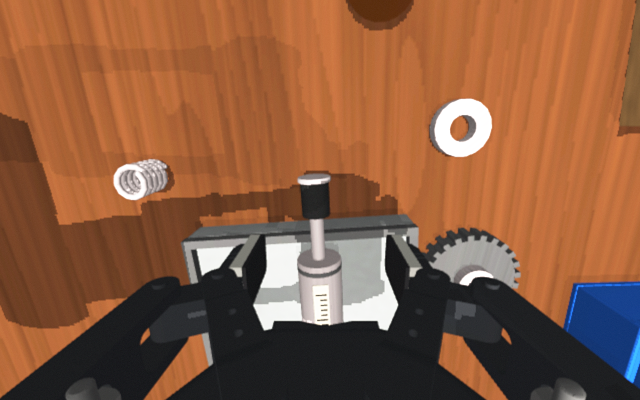

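Request:
jog_arm --pt "-10 2 -20 0 -0.4 2.5 75" --pt "0 0 -20 0 0 0 75" --pt "0 0 -10 0 0 0 75" --pt "0 0 0 0 0 0 75"

```text
time_s: 9.57
eef_pos: [0.5465, 0.0823, 0.0835]
orientation: [-1.572, -0.01, 0.01]
contact_force: [-0.8, -0.3, 0.3]
grip_width: 0.064
```

```bash
python3 st.py
```

```text
9.575 [546.5  82.3  83.5] yaw 0.72 y [ 0.    -0.001 -1.   ] F [-0.79 -0.32  0.35] T [ 0.01 -0.01  0.04] w 0.064 q [ 0.02  0.37  1.77 -0.    1.    0.01]
```

Request:
jog_arm --pt "1 2.5 -20 0 0 0 75" --pt "0 0.5 -20 0 0 0 75" --pt "0 0 -8 0 0 0 75" --pt "0 0 0 0 0 0 75"

```text
time_s: 10.07
eef_pos: [0.5507, 0.0846, 0.0376]
orientation: [-1.572, -0.016, 0.005]
contact_force: [-0.1, -0.2, 0.6]
grip_width: 0.0644
```

```bash
python3 st.py;  python3 - <<'E'
from h import *
from station import arm
for n,(a,b,c,d) in dict(top=(130,240,290,430),scene=(170,280,220,360)).items():
  r=arm.read_camera(n); cv2.imwrite(f"pics/{n}6.png",cv2.resize(r["pixels"][a:b,c:d,::-1],None,fx=5,fy=5,interpolation=cv2.INTER_CUBIC)); np.savez(n+"6.npz",**r)
E
```

```text
10.075 [550.7  84.6  37.6] yaw 0.76 y [ 0.007 -0.001 -1.   ] F [-0.12 -0.25  0.61] T [0.02 0.02 0.01] w 0.0644 q [ 0.03  0.42  1.82 -0.    0.89  0.02]
```

View pics/scene6.png

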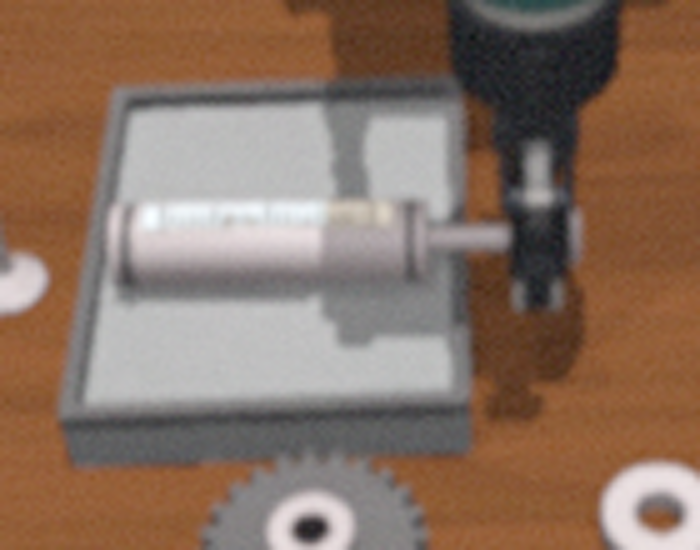

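View pics/top6.png

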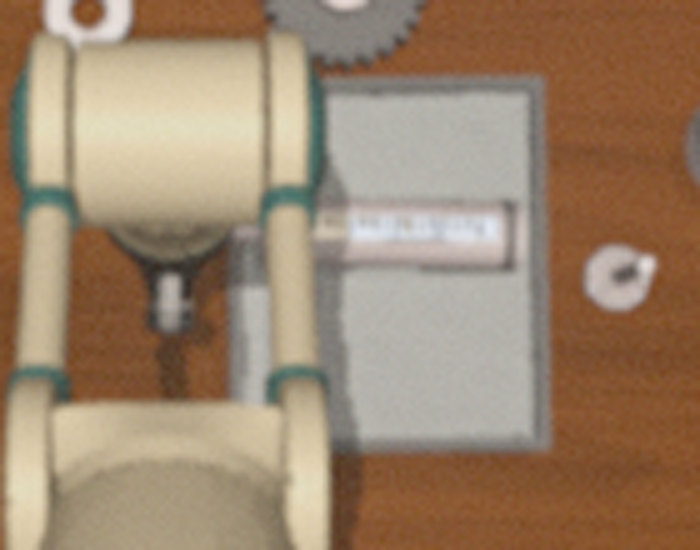

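Request:
jog_arm --pt "-3 0.5 -5 0 0.3 0 75" --pt "0 0 -1 0 0 0 60" --pt "0 0 0 0 0 0 40" --force 30

```text
time_s: 10.55
eef_pos: [0.5489, 0.0852, 0.0333]
orientation: [-1.572, -0.015, 0.006]
contact_force: [-0.3, -0.6, -0.1]
grip_width: 0.0349
```

```bash
python3 st.py
```

```text
10.55 [548.9  85.2  33.3] yaw 0.77 y [ 0.006 -0.001 -1.   ] F [-0.34 -0.56 -0.06] T [-0.02 -0.05 -0.02] w 0.0349 q [ 0.03  0.43  1.83 -0.    0.88  0.02]
```

Request:
jog_arm --pt "-1 0 -1 0 0.2 0 10" --pt "0 0 0 0 0 0 10" --pt "0 0 0 0 0 0 10" --force 30

```text
time_s: 10.92
eef_pos: [0.5483, 0.0852, 0.0329]
orientation: [-1.572, -0.013, 0.008]
contact_force: [-0.1, 0.1, 1.1]
grip_width: 0.0226
```

```bash
python3 st.py
```

```text
10.925 [548.3  85.2  32.9] yaw 0.76 y [ 0.003 -0.001 -1.   ] F [-0.08  0.13  1.07] T [-0.   -0.01 -0.02] w 0.0226 q [ 0.03  0.43  1.83 -0.    0.89  0.02]
```

Request:
jog_arm --pt "0 5 0 0 0 0 10" --pt "0 5 0 0 0 0 10"

```text
time_s: 11.18
eef_pos: [0.5482, 0.0939, 0.0328]
orientation: [-1.575, -0.013, 0.009]
contact_force: [-0.4, -5.0, 1.2]
grip_width: 0.0231
```

Request:
jog_arm --pt "0 5 0 0 0 0 10" --pt "0 5 0 0 0 0 10"

```text
time_s: 11.42
eef_pos: [0.5483, 0.1038, 0.0328]
orientation: [-1.576, -0.014, 0.01]
contact_force: [-1.3, -4.0, 0.3]
grip_width: 0.0227
```

Request:
jog_arm --pt "0 5 0 0 0 0 10" --pt "0 5 0 0 0 0 10"

```text
time_s: 11.68
eef_pos: [0.548, 0.1143, 0.0327]
orientation: [-1.577, -0.014, 0.011]
contact_force: [-0.1, -5.4, 2.0]
grip_width: 0.0228
```

```bash
python3 st.py;  python3 - <<'E'
from h import *
from station import arm
for n,(a,b,c,d) in dict(top=(130,240,290,430),scene=(170,280,220,360)).items():
  r=arm.read_camera(n); cv2.imwrite(f"pics/{n}7.png",cv2.resize(r["pixels"][a:b,c:d,::-1],None,fx=5,fy=5,interpolation=cv2.INTER_CUBIC)); np.savez(n+"7.npz",**r)
E
```

```text
11.675 [548.  114.3  32.7] yaw 0.88 y [ 0.002 -0.006 -1.   ] F [-0.14 -5.41  1.97] T [-0.79  0.05  0.02] w 0.0228 q [ 0.09  0.43  1.81 -0.01  0.89  0.07]
```

View pics/scene7.png

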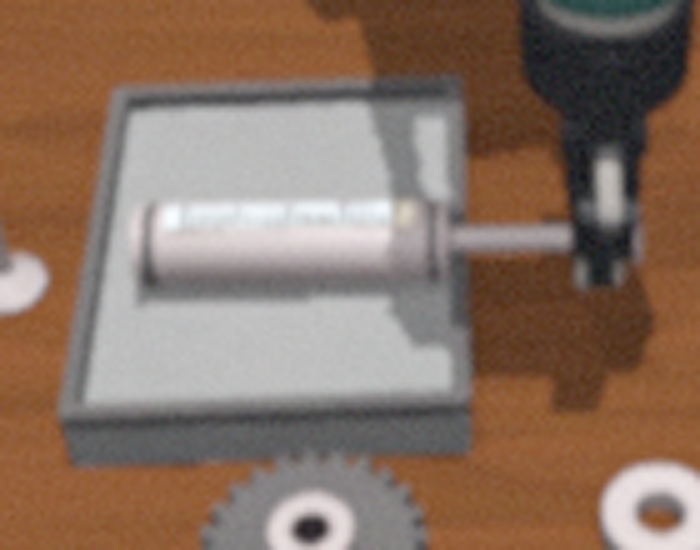

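Request:
jog_arm --pt "0 5 0 0 0 0 10" --pt "0 5 0 0 0 0 10" --pt "0 5 0 0 0 0 10" --pt "0 5 0 0 0 0 10" --pt "0 4 0 0 0 0 10"

```text
time_s: 12.4
eef_pos: [0.5474, 0.1361, 0.0323]
orientation: [-1.582, -0.015, 0.014]
contact_force: [0.1, -6.6, 1.8]
grip_width: 0.0231
```

```bash
python3 st.py;  python3 - <<'E'
from h import *
from station import arm
for n,(a,b,c,d) in dict(top=(150,220,280,400),scene=(190,250,230,350)).items():
  r=arm.read_camera(n); cv2.imwrite(f"pics/{n}8.png",cv2.resize(r["pixels"][a:b,c:d,::-1],None,fx=6,fy=6,interpolation=cv2.INTER_CUBIC)); np.savez(n+"8.npz",**r)
r=arm.read_camera("wrist");cv2.imwrite("pics/w8.png",r["pixels"][:,:,::-1]);np.savez("w8.npz",**r)
E
```

```text
12.4 [547.4 136.1  32.3] yaw 1.06 y [ 0.    -0.011 -1.   ] F [ 0.06 -6.56  1.82] T [-1.03  0.04  0.03] w 0.0231 q [ 0.13  0.44  1.8  -0.01  0.9   0.12]
```

View pics/scene8.png

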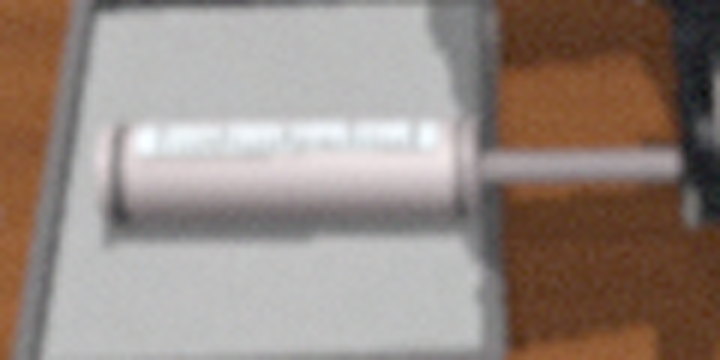

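View pics/w8.png

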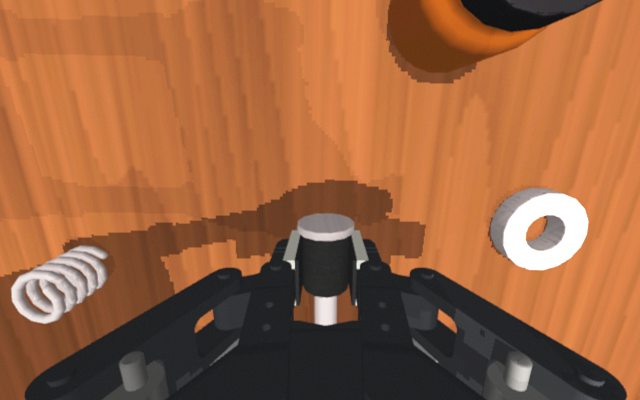

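View pics/top8.png

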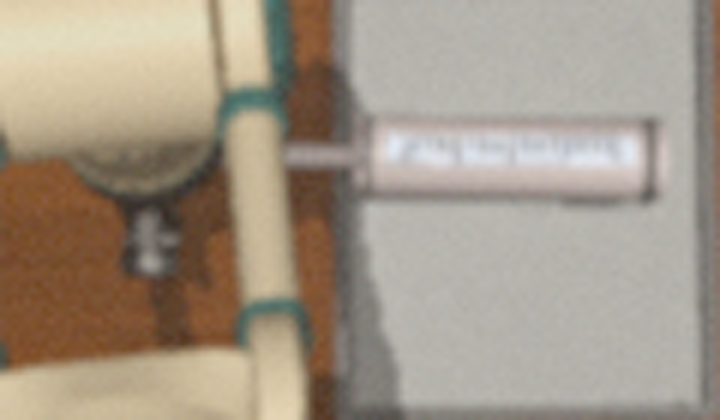

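```bash
python3 - <<'E'
from h import *
s=np.load("scene0.npz")
for p in [(98,172),(482,165),(684,162)]: print("s8",bp(s,230+p[0]/6-.4,190+p[1]/6-.4,.05).round(4))
for p in [(132-24,240),(449,240)]: print("s7",bp(s,220+p[0]/5-.4,170+p[1]/5-.4,.05).round(4))
for p in [(107,240),(425,240),(512,238)]: print("s6",bp(s,220+p[0]/5-.4,170+p[1]/5-.4,.05).round(4))
t=np.load("top0.npz")
for p in [(362,158),(664,160)]: print("t8",bp(t,280+p[0]/6-.4,150+p[1]/6-.4,.05).round(4))
E
```

```text
s8 [ 0.5503 -0.1109  0.05  ]
s8 [0.5485 0.0437 0.05  ]
s8 [0.5479 0.1252 0.05  ]
s7 [ 0.548  -0.1227  0.05  ]
s7 [0.5501 0.0424 0.05  ]
s6 [ 0.548  -0.1232  0.05  ]
s6 [0.55   0.0308 0.05  ]
s6 [0.5492 0.0729 0.05  ]
t8 [0.5485 0.0371 0.05  ]
t8 [ 0.5517 -0.1093  0.05  ]
```

Request:
jog_arm --pt "0 4 0 0 0 0 10" --pt "0 4 0 0 0 0 10"

```text
time_s: 12.8
eef_pos: [0.5471, 0.1422, 0.032]
orientation: [-1.586, -0.015, 0.016]
contact_force: [-0.3, -7.5, 1.3]
grip_width: 0.0229
```

```bash
python3 st.py;  python3 - <<'E'
from h import *
from station import arm
for n,(a,b,c,d) in dict(top=(150,220,280,400),scene=(190,250,230,350)).items():
  r=arm.read_camera(n); cv2.imwrite(f"pics/{n}9.png",cv2.resize(r["pixels"][a:b,c:d,::-1],None,fx=6,fy=6,interpolation=cv2.INTER_CUBIC)); np.savez(n+"9.npz",**r)
E
python3 st.py
```

```text
12.8 [547.1 142.2  32. ] yaw 1.15 y [-0.001 -0.015 -1.   ] F [-0.31 -7.5   1.33] T [-1.15 -0.01  0.12] w 0.0229 q [ 0.14  0.44  1.8  -0.02  0.9   0.13]
12.9 [547.1 142.4  32. ] yaw 1.17 y [-0.001 -0.015 -1.   ] F [-0.03 -7.8   0.81] T [-1.08 -0.11  0.11] w 0.023 q [ 0.14  0.44  1.8  -0.02  0.9   0.13]
```

View pics/scene9.png

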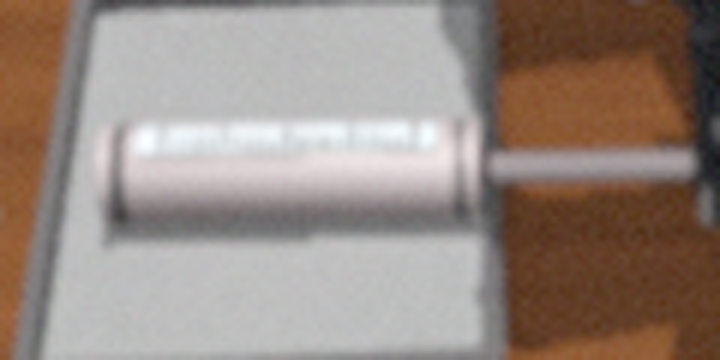

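View pics/top9.png

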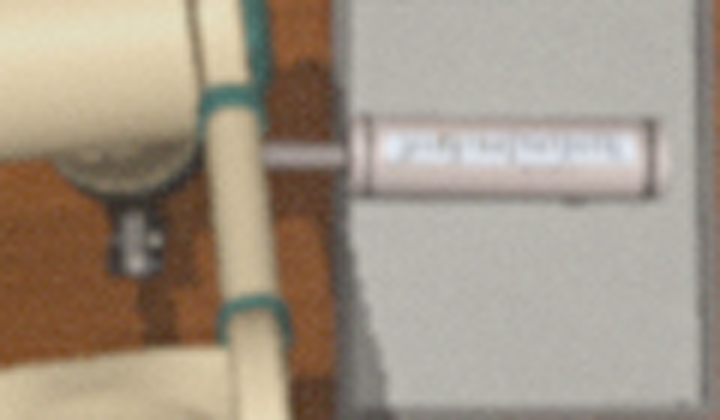

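```bash
python3 - <<'E'
from h import *
from station import arm
for n in (7,8,9):
  p=np.load(f"scene{n}.npz")["pixels"].astype(int); print(n,[int(x) for x in p[216:218,303:322].mean(2).mean(0)])
t9=[arm.read_camera("scene") for _ in range(5)]
p=np.mean([r["pixels"].astype(float) for r in t9],0); print([int(x) for x in p[216:218,303:322].mean(2).mean(0)])
cv2.imwrite("pics/s10.png",cv2.resize(p[200:235,290:350,::-1].astype(np.uint8),None,fx=12,fy=12,interpolation=cv2.INTER_NEAREST))
E
python3 st.py
```

```text
7 [172, 166, 142, 123, 148, 160, 150, 145, 156, 162, 161, 162, 161, 162, 160, 159, 161, 160, 162]
8 [230, 226, 202, 176, 184, 176, 149, 145, 156, 158, 162, 162, 162, 162, 162, 160, 159, 161, 158]
9 [231, 227, 208, 182, 199, 213, 184, 127, 127, 155, 163, 160, 161, 161, 160, 160, 160, 160, 159]
[231, 228, 208, 181, 198, 213, 181, 129, 137, 157, 161, 161, 161, 162, 161, 161, 160, 159, 159]
13.15 [547.1 142.2  32. ] yaw 1.15 y [-0.001 -0.015 -1.   ] F [ 0.25 -6.55  1.54] T [-1.07 -0.04  0.09] w 0.0229 q [ 0.14  0.44  1.8  -0.02  0.9   0.13]
```

View pics/s10.png

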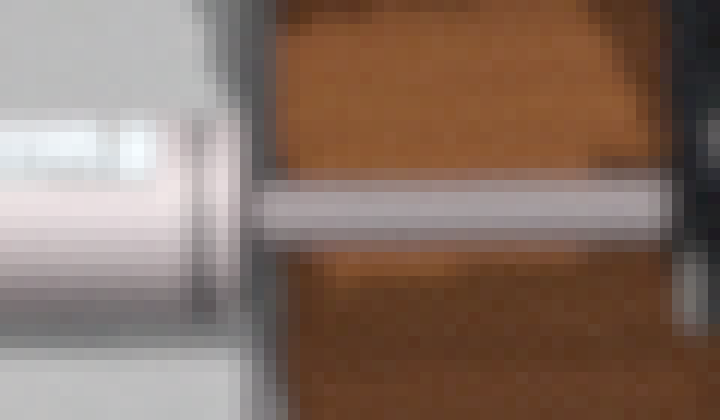

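```bash
python3 - <<'E'
from station import arm
for _ in range(8): arm.read_camera("top")
o=arm.get_obs(); print(o["time_s"],o["eef_pos"],o["contact_force"],o["grip_width"])
print(arm.close_job())
E
```

```text
13.55 [0.5470787  0.14223479 0.03199921] [ 0.12580735 -7.2860738   1.37764055] 0.02334605742268293
the job is handed in; nothing more can be done
None
```

I rolled the gauge scale up on the tray in three light strokes. I then gripped its knob, pulled the rod out to the ring mark, and handed the job in at 13.6 s while still holding it. Handing in gave no verdict.

- **Scale:** the wrist, scene and top views all put it about 0.1 rad past vertical, within the 0.35 rad allowed. These readings are from before the pull. In the pictures during the pull the scale still looked upright, but I did not measure the angle again.
- **Pull:** the tool moved 57 mm. About 12 mm of that was the barrel sliding to the rim, which leaves the rod about 45 mm out. The dark ring shows at the mouth in the last scene pictures, though the image is coarse and the ring alone is good to only about 1–2 mm. The top view gave the barrel's slide as 8 to 11 mm rather than 12. On the 8 mm figure the rod would be about 49 mm out, near the 50 mm limit.
- **Hold:** the wrist force along the rod was about 7 N, matching the spring at the mark. The knob stayed gripped and the tool held within about 0.2 mm for the last 0.75 s.
- **Barrel and other parts:** the barrel looked flat on the deck against the rim. I did not go near the other parts and saw none of them move, but I did not measure them again at the end.

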